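Seal the snack cup in the keep-fresh box

ROBOT

A 6-joint arm with a two-finger parallel gripper is mounted at the origin on the work surface. World frame = base frame: x ahead of the robot, y to its left, z up, the work surface at z = 0. Lengths are in m, angles in degrees, forces in N, time in s.
With the tool pointing down it reaches from about 0.225 to 0.725 m from the base axis. Payload 3.1 kg.
Tool frame: the origin (TCP) lies between the finger pads; the fingertips stand 25 mm ahead of it and the grasp point (between the pads) lies 6 mm ahead of it; z points along the fingers, y is the line along which they close (so a half turn about z gives the same grasp; the last joint's range is limited). The gripper opens to 85 mm and grips with 20 to 120 N. Pads are 22 mm wide; open, the fingers measure 114 mm over their backs; the gripper's body (76 mm by 85 mm) begins 54 mm behind the grasp point. The pads swing forward as they close: fully open they stand 13 mm farther back than shut.
Start: joints at [-72.983, 2.75, 5.684, 92.934, 0, 82.678], TCP at [0.216, -0.478, 0.256] pointing down, gripper open.
Joint ranges: [-166.93, 166.93], [-56.73, 111.36], [-69.38, 81.34], [-121.58, 131.49], [-85.45, 84.26], [-180, 180]. Speed limits (degrees/s): [159.86, 159.86, 180, 180, 180, 180].

INTERFACE

Orientations are given as [roll, pitch, yaw] about the fixed x, y, z axes, in that order (R = Rz(yaw) Ry(pitch) Rx(roll)).
In Python, from cell import manip gives the robot as it stands.
- The arm moves only by the tool step_arm, never from a script. Its argument "rows" is a list of rows, each an object of numbers: "dx", "dy", "dz": the shift along the tool's x, y, z in units of 25 mm (1.0 is 25 mm); "turn": the turn about the tool's z in units of 5 degrees (1.0 is 5 degrees); "hand": the opening, from -1 (shut) to 1 (fully open). A call has 1 to 5 rows; each row shifts and turns the commanded pose from where the row before left it, along the tool's axes as they then stand; what a row does not reach is not made up. A row lasts 1/8 s, in which the tool goes at most 62.5 mm and 10.7 degrees, less where a joint would pass 70% of its speed; a pose out of reach is approached as far as the arm can. A call is refused whole if a number of a shift passes 1 or a number of a turn 1, either way. A call with a gripper value outside its range is refused whole. The fingers move at their own pace and stop on an object; "force" is the grip in N (left out, the last holds). Time passes only in rows, so rows that do not move let the fingers close. It gives the time, the measured TCP pose, the force, the opening and the grip force at its end, in the units of the state.
- manip.observe(): the state, without advancing time (a new reading comes with each control period).
- manip.read_camera(name): name is "side" or "top"; returns a dict with "color" (400x640x3 uint8, blue, green, red), "fov_y" (degrees; the focal length in pixels is half the picture's height over the tangent of half this angle, whatever the lens; pixels are square), "cx", "cy" (the principal point, pixels), "rvec" (rotation vector, rad) and "tvec" (3), from world to camera coordinates, as OpenCV has them. Camera axes: x right, y down, z forward; pixel columns grow to the right and rows downward; lengths in m; the calibration is good to about 2 mm. A picture is of the moment at which its call begins. There is no depth.
- manip.job_done(): hands the job in; it is judged then, once.
The state is a dict: "time_s": time; "joints": joint angles; "joint_vel": joint speeds; "effort": joint torques, N m; "tool_pos": TCP position; "orientation": TCP orientation; "ft_force": force on the tool from outside, world axes, zero at the start; "moment": the same for the moment, N m; "grip_width": finger opening in m; "finger_force": force on a finger pad.
Only numpy, scipy, OpenCV 4.12 (cv2) and the standard library are available. Lean on these libraries where they do the work, as an engineer would, in place of code of your own. Each camera call takes 0.05 s, during which the arm holds its last target. There are 200 camera calls.

TASK

Stand the toddler's snack cup upright in the open end of the keep-fresh box, slide the bamboo lid along until it meets the rubber seal, then turn the steel cam lever a full quarter turn counter-clockwise so that its hook catches the pin on the lid and draws the lid tight onto the seal. Let go of everything, and leave the bottle, plate and ramekin where they are.

Things in the scene. Friction and masses are not known exactly. Their poses are not given: they have to be found in the camera images.
- box: White keep-fresh box, fixed, 170 (its x) by 350 (its y) by 87 mm high, lid guides to 90 mm; turned up to 0.2 rad. Origin: centre of the underside, z up. Along its y: a fixed deck covers -175 to -25 mm; -25 to 119 is open from above once the lid is back; an end block, top at 87 mm, fills 125 to 175 and carries the cam lever. A rubber seal stands 6 mm out of the block towards the lid.
- lid (a joint): Bamboo lid (148 by 170 by 10 mm, top at 87 mm) sliding along the box's y. 0 m = drawn tight; 0.006 = just touching the seal; grows as it opens towards box -y, to 0.145. Front edge at box y = 0.125 minus this value; starts at 0.13 to 0.142. It stays where left (1.5 N friction), but the seal (3 N at touch, 12 N pressed flat) springs it back to about 0.006 unless the cam holds it.
- lid_handle (a point): Top centre of the lid's wooden handle bar, 113 mm above the counter: an upright bar 70 mm long in the box's x, 12 mm thick in the box's y, standing 26 mm above the lid. It lies 95 mm behind the lid's front edge, on the box's middle line, and moves with the lid. Its axes are parallel to the box's.
- keeper_pin (a point): Top centre of the steel keeper pin on the lid, 8 mm in diameter, standing 11 mm above the lid, 15 mm behind its front edge on the middle line. The cam's hook catches it.
- cam (a joint): Angle of the steel cam lever, 0 (open: lever along box +y) to 1.57 rad (locked: lever along box -x), counter-clockwise from above. Its hook, a spiral wall beyond the pivot, catches the keeper pin from 0.4 rad, draws it in until 1.2 and holds it to 1.57, only if the lid joint was under about 0.010 first; else it misses or jams. Starts at 0 to 0.12, needs up to 0.5 N m, stays where left.
- cam_pivot (a point): Vertical axis of the cam lever at the top face of the end block, 87 mm above the counter, at box x = 0, y = 140 mm. Fixed to the box, axes parallel to the box's.
- cam_grip (a point): Top of the cam lever's fin, 48 mm out from the pivot: the place to take or push it. The fin is an upright steel blade 10 mm thick, from 10 to 65 mm out from the pivot, its underside 89 and its top 113 mm above the counter. Turns with the lever; its y axis points outward along the lever.
- snack_cup: Toddler's snack cup, closed, lime-green plastic: round, 60 mm in diameter with a 64 mm lid rim between 51 and 58 mm up, 62 mm tall, about 0.09 kg, standing on the counter. Origin: centre of the underside, z up.
- bottle: Stainless steel bottle with twist cap, 68 mm in diameter, 210 mm tall, standing. Origin: centre of the underside. Bystander.
- plate: White melamine plate, 170 mm across, 18 mm high. Origin: centre of the underside. Bystander.
- ramekin: Glass ramekin, open, 76 mm across, 42 mm tall. Origin: centre of the underside. Bystander.
- box_floor (a point): Centre of the open part of the box's floor, 8 mm above the counter, at box x = 0, y = 47 mm. The inside is 150 mm wide in x, with 69 mm clear height under the lid. Fixed, axes parallel to the box's.

How it is judged (in metres and radians):
On the way, in this order (a step that is already met when the one before it is completed fails the run):
1. the snack cup stands upright on the floor of the box (z of snack_cup in the frame of box between 0.004 and 0.012 m and x of snack_cup in the frame of box between -0.06 and 0.06 m and y of snack_cup in the frame of box between -0.14 and 0.11 m and angle between snack_cup's own z axis and vertical below 0.15 rad), for 0.2 s.
2. the lid is slid up to the seal (value of joint lid below 0.01 m), for 0.1 s.
At the end, for the whole second after the job is handed in: The snack cup stands upright (within 0.15 rad) and at rest on the box's floor, the lid is within 2.5 mm of fully tight, the cam lever is turned to at least 1.35 rad, and the robot has let go (all of step 1 and value of joint lid below 0.0025 m and value of joint cam above 1.35 rad and linear speed of snack_cup below 0.02 m/s and contact force between the fingers and box below 0.1 N); the robot touches nothing.
It fails at once if the bottle is pushed more than 30 mm or tipped (distance of bottle from where it was at the start of the episode above 0.03 m or angle between bottle's own z axis and vertical above 0.3 rad).
It fails at once if the plate is pushed more than 30 mm (distance of plate from where it was at the start of the episode above 0.03 m).
It fails at once if the ramekin is pushed more than 30 mm or tipped (distance of ramekin from where it was at the start of the episode above 0.03 m or angle between ramekin's own z axis and vertical above 0.3 rad).
It also fails if it takes over 67 s, if anything falls off the work surface, if the arm or the gripper's body presses on something with over 40 N, if the wrist force passes 120 N, or if a joint passes its speed limit or range.

## Working session

There is one attempt and no reset: what is moved stays moved. The work goes in short steps, Python scripts to look and compute and a tool call to move; the robot and the scene stay as the last step left them, time stands still between calls to the robot, and variables do not carry over. Pictures are saved under pics/ and viewed, at most 10 in all, crops included, and the job is handed in when it is done.

Besides the shell and the picture viewer there is one more tool, called after ">>>" as a command line: name --argument value ..., lists and objects as JSON in quotes. step_arm: Moves the arm, as the interface text tells. Its arguments: {"type":"object","properties":{"rows":{"type":"array"},"force":{"type":"number"}},"required":["rows"]}

```bash
mkdir -p pics; ls; python3 - <<'E'
from cell import manip
import cv2,numpy as np
print(manip.observe())
for n in("top","side"):
    c=manip.read_camera(n); cv2.imwrite(f"pics/{n}0.png",c["color"])
    R=cv2.Rodrigues(np.array(c["rvec"]))[0]; print(n,c["fov_y"],c["cx"],c["cy"],-R.T@np.array(c["tvec"]).ravel(),R[2])
E
```

```text
pics
{'time_s': 0.0, 'joints': array([-7.29833745e+01,  2.79285978e+00,  5.59169244e+00,  9.29338545e+01,
       -1.39689845e-03,  8.26763369e+01]), 'joint_vel': array([ 0.07820897, -0.05675486,  0.0022067 ,  0.03496502,  0.00582601,
       -0.08318914]), 'effort': array([ 4.67030477e-04, -3.38785172e+01,  3.20012856e+01,  2.03653879e-02,
       -1.65449396e-04, -1.34712013e-05]), 'tool_pos': array([ 0.21618931, -0.47781302,  0.25511809]), 'orientation': array([-1.79865902e+02, -1.58262924e-02,  2.43402717e+01]), 'ft_force': array([-0.3829663 , -0.37770374,  0.24117574]), 'moment': array([0.02927581, 0.00020842, 0.04012407]), 'finger_force': 0.0, 'grip_width': 0.08498427776444681}
top 54.28853002767283 319.4539710548269 206.3302589850222 [ 0.4332186  -0.10396807  1.03698989] [ 0.1422028   0.00987395 -0.98978829]
side 42.983506810658014 323.04556039892117 194.52146745371323 [0.07969511 0.92063188 0.94440398] [ 0.33575072 -0.72797985 -0.59775981]
```

View pics/top0.png

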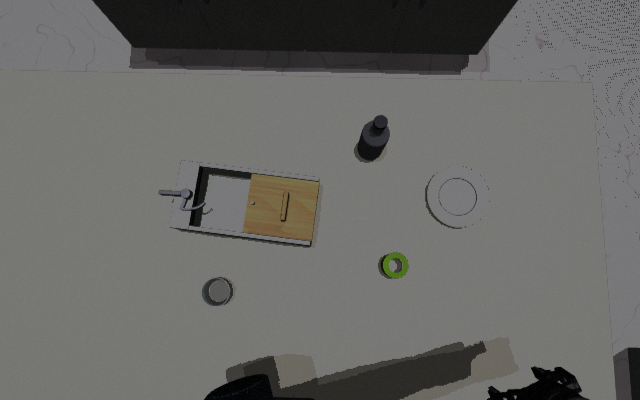

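View pics/side0.png

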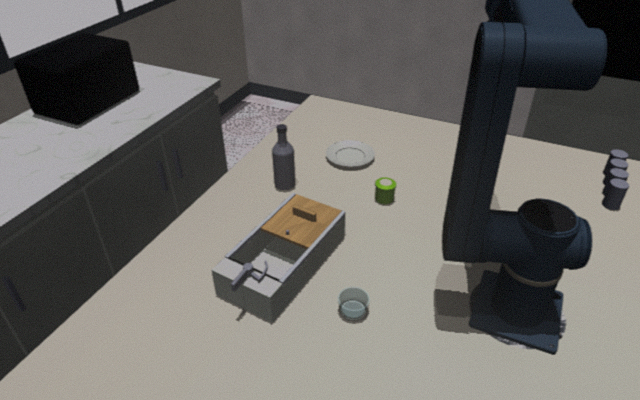

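The top view shows the cup (lime ring) at about (395,266), the wooden lid at (282,207) with its handle at (284,207), and the keeper pin at (253,204). The cam pivot is near (186,194) with its lever pointing left (world +y). The bottle is at (372,145), the plate at (458,196) and the ramekin at (219,291). The side view agrees.

```bash
cat > h.py <<'E'
from cell import manip
import cv2,numpy as np
def cam(n):
    c=manip.read_camera(n); c["R"]=cv2.Rodrigues(np.array(c["rvec"]))[0]
    c["f"]=200/np.tan(np.radians(c["fov_y"])/2); c["o"]=-c["R"].T@np.array(c["tvec"]).ravel(); return c
def ray(c,p,z):
    d=c["R"].T@np.array([(p[0]-c["cx"])/c["f"],(p[1]-c["cy"])/c["f"],1]); return c["o"]+d*(z-c["o"][2])/d[2]
def proj(c,P):
    q=c["R"]@np.array(P)+np.array(c["tvec"]).ravel(); return q[:2]/q[2]*c["f"]+[c["cx"],c["cy"]]
def big(m):
    cs=cv2.findContours(m.astype(np.uint8),cv2.RETR_EXTERNAL,cv2.CHAIN_APPROX_NONE)[0]; return max(cs,key=cv2.contourArea)
def hsv(c): return cv2.cvtColor(c["color"],cv2.COLOR_BGR2HSV).astype(int)
E
python3 - <<'E'
from h import *
np.set_printoptions(precision=4,suppress=True)
for n in("top","side"):
    c=cam(n);h=hsv(c)
    g=big((h[...,0]>30)&(h[...,0]<55)&(h[...,1]>120)&(h[...,2]>60))
    (x,y),r=cv2.minEnclosingCircle(g); e=cv2.fitEllipse(g)
    print(n,"cup px",x,y,r,e,"@.056",ray(c,(x,y),.056),ray(c,e[0],.056))
    w=big((h[...,0]>8)&(h[...,0]<25)&(h[...,1]>90)&(h[...,2]>60))
    b=cv2.boxPoints(cv2.minAreaRect(w)) if n=="top" else cv2.approxPolyDP(w,6,True)[:,0]
    P=np.array([ray(c,p,.087) for p in b]); print("lid",b.tolist());print(P)
    print([np.linalg.norm(P[i]-P[i-1]) for i in range(len(P))])
top=cam("top")
im=cv2.resize(top["color"][140:260,140:340],None,fx=4,fy=4,interpolation=cv2.INTER_CUBIC); im=np.clip(im*1.6,0,255).astype(np.uint8); cv2.imwrite("pics/crop1.png",im)
E
```

```text
top cup px 395.0 265.0 12.80634880065918 ((395.0, 265.0), (24.094650268554688, 24.94834327697754), 143.84503173828125) @.056 [ 0.4317 -0.2856  0.056 ] [ 0.4317 -0.2856  0.056 ]
lid [[242.61135864257812, 231.4148406982422], [250.41921997070312, 172.8558807373047], [318.8034973144531, 181.97377014160156], [310.9956359863281, 240.53273010253906]]
[[ 0.5031  0.0914  0.087 ]
 [ 0.6497  0.0798  0.087 ]
 [ 0.6307 -0.0913  0.087 ]
 [ 0.4852 -0.0761  0.087 ]]
[np.float64(0.16848857616132573), np.float64(0.14699747721948508), np.float64(0.17215887985169892), np.float64(0.1462798720977556)]
side cup px 385.5 183.5 9.823541641235352 ((385.44964599609375, 183.85543823242188), (12.201676368713379, 19.85000228881836), 95.39044189453125) @.056 [ 0.4307 -0.2898  0.056 ] [ 0.4302 -0.288   0.056 ]
lid [[295, 195], [261, 227], [307, 247], [340, 210]]
[[ 0.6323 -0.0887  0.087 ]
 [ 0.6492  0.0719  0.087 ]
 [ 0.5066  0.0908  0.087 ]
 [ 0.4901 -0.0788  0.087 ]]
[np.float64(0.1425540936600701), np.float64(0.16144196651237944), np.float64(0.1438199970934209), np.float64(0.17044188446855035)]
```

View pics/crop1.png

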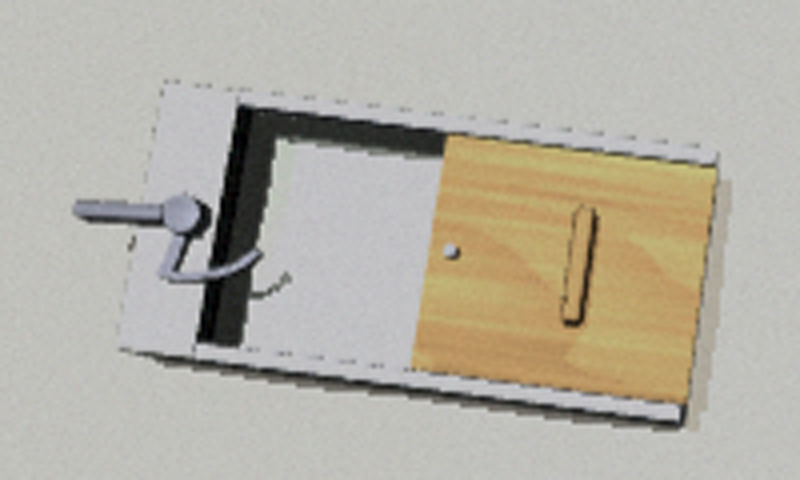

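The crop shows the pivot at about full-frame pixel (185.8,194), the lever tip at (159,192.5), the pin at (253,203) and the handle's top centre at (284.8,206). The box's middle line runs through these points.

```bash
python3 - <<'E'
from h import *
np.set_printoptions(precision=4,suppress=True)
c=cam("top");t=lambda x,y,z:ray(c,(140+(x+.5)/4-.5,140+(y+.5)/4-.5),z)
pv=t(183,215,.105);tip=t(76,210,.113);pin=t(452,252,.098);hd=t(579,264,.113)
corn=[t(165,81,.088),t(719,150,.088),t(682,425,.088),t(120,350,.088)]
print(pv,tip,pin,hd);print(np.array(corn),np.mean(corn,0))
for a,b in((hd,pv),(pin,pv),(hd,pin)): print(np.degrees(np.arctan2(-(b-a)[0],(b-a)[1])),np.linalg.norm((b-a)[:2]))
d=tip-pv;print("lever",np.degrees(np.arctan2(-d[0],d[1])),np.linalg.norm(d))
for p in((458,196,.018),(372,145,.0),(219,291,.03)):print(ray(c,p[:2],p[2]))
# ramekin/bottle via top only
E
```

```text
[0.5907 0.232  0.105 ] [0.5908 0.294  0.113 ] [0.5731 0.0685 0.098 ] [ 0.5656 -0.0107  0.113 ]
[[ 0.6784  0.2558  0.088 ]
 [ 0.6428 -0.0924  0.088 ]
 [ 0.4722 -0.0744  0.088 ]
 [ 0.509   0.2704  0.088 ]] [0.5756 0.0898 0.088 ]
-5.916483864099333 0.24397940285245936
-6.133952693400959 0.16439552259590054
-5.467277926283439 0.07958751042172653
lever -0.08102285636238928 0.062502475596356
[ 0.6164 -0.4592  0.018 ]
[ 0.7559 -0.2334  0.    ]
[0.3549 0.1548 0.03  ]
```

>>> step_arm --rows '[{"dx":0.9,"dy":0.2,"dz":0.2,"turn":-1,"hand":1},{"dx":0.9,"dy":0.2,"dz":0.2,"turn":-1,"hand":1},{"dx":0.9,"dy":0.2,"dz":0.2,"turn":-1,"hand":1},{"dx":0.9,"dy":0.2,"dz":0.2,"turn":-1,"hand":1},{"dx":0.9,"dy":0.2,"dz":0.2,"turn":-1,"hand":1}]'

```text
time_s: 0.92
tool_pos: [0.3232, -0.4355, 0.231]
orientation: [-180.0, -0.0, 49.5]
ft_force: [-0.1, -0.0, 0.8]
grip_width: 0.0857
finger_force: 0.0
```

>>> step_arm --rows '[{"dx":0.9,"dy":0.2,"dz":0.2,"turn":-1,"hand":1},{"dx":0.9,"dy":0.2,"dz":0.2,"turn":-1,"hand":1},{"dx":0.9,"dy":0.2,"dz":0.2,"turn":-1,"hand":1},{"dx":0.9,"dy":0.2,"dz":0.2,"turn":-1,"hand":1},{"dx":0.9,"dy":0.2,"dz":0.2,"turn":-1,"hand":1}]'

```text
time_s: 1.55
tool_pos: [0.4013, -0.3518, 0.206]
orientation: [-180.0, -0.0, 74.5]
ft_force: [0.7, 0.5, 0.5]
grip_width: 0.0857
finger_force: 0.0
```

>>> step_arm --rows '[{"dx":0.5,"dy":0.2,"dz":0.2,"turn":-1,"hand":1},{"dx":0.5,"dy":0.2,"dz":0.2,"turn":-1,"hand":1},{"hand":1},{"hand":1},{"hand":1}]'

```text
validation failed for argument at $.ro...
```

```bash
cat >> h.py <<'E'
def go(P):
    "tool-axis units from measured TCP to world P"
    s=manip.observe(); R=__import__('scipy.spatial.transform',fromlist=['x']).Rotation.from_euler('xyz',s["orientation"],degrees=True)
    print(s["time_s"],s["tool_pos"].round(4),s["orientation"].round(2),s["ft_force"].round(1),round(s["grip_width"],4),"units",(R.inv().apply(np.array(P)-s["tool_pos"])/.025).round(2))
E
python3 -c "
from h import *
go([.431,-.2865,.05])"
```

```text
1.55 [ 0.4013 -0.3518  0.206 ] [-1.800e+02 -1.000e-02  7.451e+01] [0.7 0.5 0.5] 0.0857 units [2.84 0.45 6.24]
```

>>> step_arm --rows '[{"dx":0.4,"dy":0.1,"dz":0.4,"turn":-1,"hand":1},{"dx":0.4,"dy":0.2,"dz":0.4,"turn":-1,"hand":1},{"dx":0.8,"dy":0.2,"dz":0.4,"turn":0,"hand":1},{"dx":0.8,"dy":0.2,"dz":0.4,"turn":0,"hand":1},{"dx":0.3,"dy":0.1,"dz":0.4,"turn":0,"hand":1}]'

```text
time_s: 2.17
tool_pos: [0.4301, -0.2869, 0.1557]
orientation: [-180.0, -0.0, 84.4]
ft_force: [-0.7, 0.1, 0.7]
grip_width: 0.0857
finger_force: 0.0
```

```bash
python3 - <<'E'
from h import *
go([.431,-.2865,.05])
for n,r in(("top",(slice(200,330),slice(300,500))),("side",(slice(110,240),slice(290,490)))):
    c=cam(n);cv2.imwrite(f"pics/{n}2.png",np.clip(cv2.resize(c["color"][r],None,fx=3,fy=3)*1.6,0,255).astype(np.uint8))
a=[cv2.imread(f"pics/{n}2.png")[:300 if 0 else 390] for n in("top","side")]
v=cv2.hconcat([cv2.resize(i,(400,260)) for i in a]);cv2.imwrite("pics/both2.png",v)
E
```

```text
2.175 [ 0.4301 -0.2869  0.1557] [-1.7999e+02 -1.0000e-02  8.4400e+01] [-0.7  0.1  0.7] 0.0857 units [0.02 0.03 4.23]
```

View pics/both2.png

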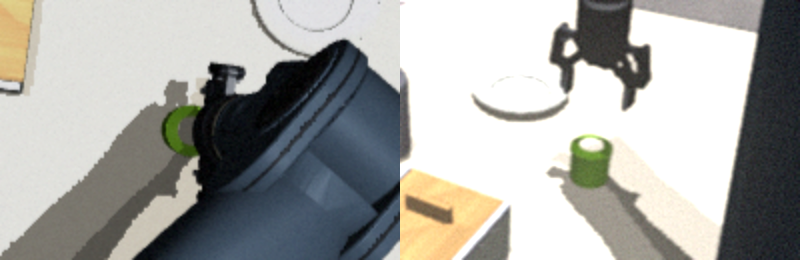

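The side crop (right half) shows the open gripper straddling the cup from above. The cup is at about (590,160) in the crop and the fingers are at (567,80) and (630,90). I'll descend and grip.

>>> step_arm --rows '[{"dx":0,"dy":0,"dz":1,"turn":0,"hand":1},{"dx":0,"dy":0,"dz":1,"turn":0,"hand":1},{"dx":0,"dy":0,"dz":1,"turn":0,"hand":1},{"dx":0,"dy":0,"dz":0.8,"turn":0,"hand":1},{"dx":0,"dy":0,"dz":0.4,"turn":0,"hand":1}]'

```text
time_s: 2.9
tool_pos: [0.4292, -0.2886, 0.0502]
orientation: [-179.9, -0.0, 84.3]
ft_force: [0.2, 1.0, 0.0]
grip_width: 0.0854
finger_force: 0.0
```

>>> step_arm --force 30 --rows '[{"dx":0,"dy":0,"dz":0,"turn":0,"hand":-1},{"dx":0,"dy":0,"dz":0,"turn":0,"hand":-1},{"dx":0,"dy":0,"dz":0,"turn":0,"hand":-1},{"dx":0,"dy":0,"dz":0,"turn":0,"hand":-1},{"dx":0,"dy":0,"dz":0,"turn":0,"hand":-1}]'

```text
time_s: 3.52
tool_pos: [0.4302, -0.289, 0.052]
orientation: [179.9, 0.1, 84.3]
ft_force: [-0.3, -0.2, 0.9]
grip_width: 0.0623
finger_force: 33.2
```

>>> step_arm --rows '[{"dx":0,"dy":0,"dz":-0.5,"turn":0,"hand":-1},{"dx":0,"dy":0,"dz":-1,"turn":0,"hand":-1},{"dx":0,"dy":0,"dz":-1,"turn":0,"hand":-1},{"dx":0,"dy":0,"dz":-1,"turn":0,"hand":-1},{"dx":0,"dy":0,"dz":-1,"turn":0,"hand":-1}]'

```text
time_s: 4.15
tool_pos: [0.4297, -0.2884, 0.1652]
orientation: [180.0, 0.0, 84.3]
ft_force: [-0.4, -0.9, -1.7]
grip_width: 0.0621
finger_force: 33.3
```

>>> step_arm --rows '[{"dx":0.5,"dy":0.2,"dz":-1,"turn":0,"hand":-1},{"dx":1,"dy":0.3,"dz":-0.5,"turn":0,"hand":-1},{"dx":1,"dy":0.3,"dz":0,"turn":0,"hand":-1},{"dx":1,"dy":0.3,"dz":0,"turn":0,"hand":-1},{"dx":1,"dy":0.3,"dz":0,"turn":0,"hand":-1}]'

```text
time_s: 4.78
tool_pos: [0.4759, -0.1792, 0.2019]
orientation: [180.0, 0.0, 84.3]
ft_force: [0.0, -0.8, -0.9]
grip_width: 0.0624
finger_force: 33.3
```

>>> step_arm --rows '[{"dx":1,"dy":0.3,"dz":0,"turn":0,"hand":-1},{"dx":1,"dy":0.3,"dz":0,"turn":0,"hand":-1},{"dx":1,"dy":0.3,"dz":0,"turn":0,"hand":-1},{"dx":1,"dy":0.3,"dz":0,"turn":0,"hand":-1},{"dx":1,"dy":0.3,"dz":0,"turn":0,"hand":-1}]'

```text
time_s: 5.4
tool_pos: [0.5255, -0.0585, 0.2019]
orientation: [180.0, -0.0, 84.3]
ft_force: [0.6, -0.2, -1.8]
grip_width: 0.0623
finger_force: 33.3
```

>>> step_arm --rows '[{"dx":1,"dy":0.2,"dz":0,"turn":0,"hand":-1},{"dx":1,"dy":0.2,"dz":0,"turn":0,"hand":-1},{"dx":1,"dy":0.2,"dz":0,"turn":0,"hand":-1},{"dx":1,"dy":0.2,"dz":0,"turn":0,"hand":-1},{"dx":1,"dy":0.2,"dz":0,"turn":0,"hand":-1}]'

```text
time_s: 6.02
tool_pos: [0.5626, 0.0634, 0.2018]
orientation: [-180.0, -0.0, 84.3]
ft_force: [0.2, 0.1, -1.4]
grip_width: 0.0624
finger_force: 33.3
```

```bash
python3 -c "
from h import *
go([.580,.1316,.06])
c=cam('side');cv2.imwrite('pics/s3.png',np.clip(cv2.resize(c['color'][130:330,180:440],None,fx=2.5,fy=2.5)*1.5,0,255).astype(np.uint8))"
```

```text
6.025 [0.5626 0.0634 0.2018] [-180.     -0.     84.34] [ 0.2  0.1 -1.4] 0.0624 units [2.78 0.42 5.67]
```

View pics/s3.png

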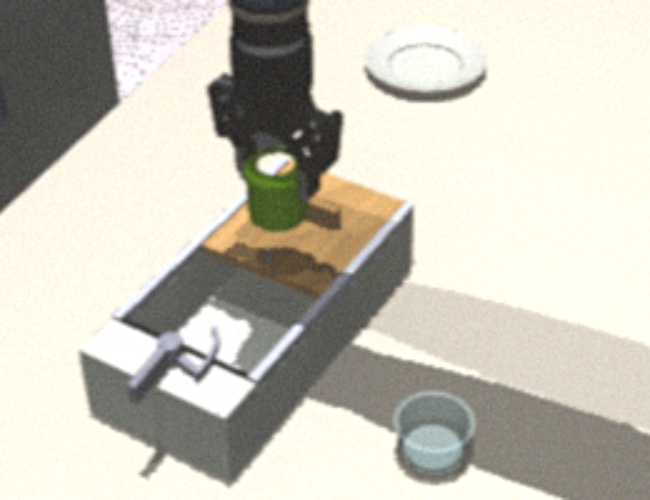

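The side crop shows the cup held upright over the lid at about (275,190). The opening is clear in front of it, and the hook hangs at about (210,350).

>>> step_arm --rows '[{"dx":0.9,"dy":0.2,"dz":0,"turn":0,"hand":-1},{"dx":0.9,"dy":0.2,"dz":0,"turn":0,"hand":-1},{"dx":0.9,"dy":0,"dz":0,"turn":0,"hand":-1},{"dx":0,"dy":0,"dz":0.5,"turn":0,"hand":-1},{"dx":0,"dy":0,"dz":1,"turn":0,"hand":-1}]'

```text
time_s: 6.7
tool_pos: [0.5801, 0.1288, 0.1644]
orientation: [179.8, 0.0, 84.4]
ft_force: [0.0, -0.4, -1.3]
grip_width: 0.0621
finger_force: 33.3
```

>>> step_arm --rows '[{"dx":0,"dy":0,"dz":1,"turn":0,"hand":-1},{"dx":0,"dy":0,"dz":1,"turn":0,"hand":-1},{"dx":0,"dy":0,"dz":1,"turn":0,"hand":-1},{"dx":0,"dy":0,"dz":0.5,"turn":0,"hand":-1},{"dx":0,"dy":0,"dz":0.3,"turn":0,"hand":-1}]'

```text
time_s: 7.32
tool_pos: [0.5788, 0.1283, 0.0679]
orientation: [-179.9, 0.0, 84.3]
ft_force: [-0.1, -0.7, -0.6]
grip_width: 0.0626
finger_force: 33.3
```

```bash
python3 -c "
from h import *
go([.580,.1316,.06])"
```

```text
7.325 [0.5788 0.1283 0.0679] [-1.7993e+02  3.0000e-02  8.4310e+01] [-0.1 -0.7 -0.6] 0.0626 units [0.14 0.04 0.32]
```

>>> step_arm --rows '[{"dx":0,"dy":0,"dz":0.2,"turn":0,"hand":-1},{"dx":0,"dy":0,"dz":0.1,"turn":0,"hand":-1},{"dx":0,"dy":0,"dz":0,"turn":0,"hand":-1}]'

```text
time_s: 7.7
tool_pos: [0.5796, 0.1288, 0.0618]
orientation: [179.9, -0.0, 84.3]
ft_force: [-0.2, -0.3, -1.0]
grip_width: 0.0622
finger_force: 33.3
```

>>> step_arm --rows '[{"dx":0,"dy":0,"dz":0.07,"turn":0,"hand":-1},{"dx":0,"dy":0,"dz":0,"turn":0,"hand":-1},{"dx":0,"dy":0,"dz":0,"turn":0,"hand":-1}]'

```text
time_s: 8.07
tool_pos: [0.5797, 0.1288, 0.0601]
orientation: [179.9, -0.0, 84.3]
ft_force: [1.2, -0.4, -0.4]
grip_width: 0.0625
finger_force: 33.4
```

Next I'll release gradually, open, and rise.

>>> step_arm --rows '[{"dx":0,"dy":0,"dz":0,"turn":0,"hand":0.6},{"dx":0,"dy":0,"dz":0,"turn":0,"hand":1},{"dx":0,"dy":0,"dz":0,"turn":0,"hand":1},{"dx":0,"dy":0,"dz":0,"turn":0,"hand":1},{"dx":0,"dy":0,"dz":-0.4,"turn":0,"hand":1}]'

```text
time_s: 8.7
tool_pos: [0.5782, 0.1286, 0.0688]
orientation: [-179.9, 0.0, 84.3]
ft_force: [0.4, -0.5, -0.7]
grip_width: 0.0855
finger_force: 0.0
```

>>> step_arm --rows '[{"dx":0,"dy":0,"dz":-1,"turn":0,"hand":1},{"dx":0,"dy":0,"dz":-1,"turn":0,"hand":1},{"dx":0,"dy":0,"dz":-1,"turn":0,"hand":1},{"dx":0,"dy":0,"dz":-1,"turn":0,"hand":1},{"dx":-0.5,"dy":0,"dz":-0.5,"turn":0,"hand":1}]'

```text
time_s: 9.32
tool_pos: [0.5789, 0.1165, 0.1847]
orientation: [179.8, -0.0, 84.4]
ft_force: [-0.6, -0.7, 0.1]
grip_width: 0.0855
finger_force: 0.0
```

>>> step_arm --rows '[{"dx":-1,"dy":0,"dz":0,"turn":0,"hand":-1},{"dx":-1,"dy":0,"dz":0,"turn":0,"hand":-1},{"dx":-1,"dy":0,"dz":0,"turn":0,"hand":-1},{"dx":-1,"dy":0,"dz":0,"turn":0,"hand":-1},{"dx":-1,"dy":0,"dz":0,"turn":0,"hand":-1}]'

```text
time_s: 9.95
tool_pos: [0.565, -0.0097, 0.1818]
orientation: [-180.0, 0.0, 84.3]
ft_force: [0.1, -0.4, -0.1]
grip_width: -0.0002
finger_force: 0.0
```

```bash
python3 -c "
from h import *
go([.5617,-.0487,.118])
for n in('side','top'):
    c=cam(n);h=hsv(c);g=big((h[...,0]>30)&(h[...,0]<55)&(h[...,1]>120)&(h[...,2]>30));e=cv2.fitEllipse(g);print(n,e,ray(c,e[0],.06))
c=cam('side');cv2.imwrite('pics/s4.png',np.clip(cv2.resize(c['color'][130:330,180:440],None,fx=2.5,fy=2.5)*1.5,0,255).astype(np.uint8))"
```

```text
9.95 [ 0.565  -0.0097  0.1818] [-1.7996e+02  2.0000e-02  8.4300e+01] [ 0.1 -0.4 -0.1] -0.0002 units [-1.56  0.02  2.55]
side ((274.9635925292969, 260.0131530761719), (22.83643341064453, 32.45637512207031), 171.55014038085938) [0.57153889 0.1404255  0.06      ]Traceback (most recent call last):
  File "<string>", line 5, in <module>
    c=cam(n);h=hsv(c);g=big((h[...,0]>30)&(h[...,0]<55)&(h[...,1]>120)&(h[...,2]>30));e=cv2.fitEllipse(g);print(n,e,ray(c,e[0],.06))
                        ~~~^^^^^^^^^^^^^^^^^^^^^^^^^^^^^^^^^^^^^^^^^^^^^^^^^^^^^^^^^^
  File "h.py", line 11, in big
    cs=cv2.findContours(m.astype(np.uint8),cv2.RETR_EXTERNAL,cv2.CHAIN_APPROX_NONE)[0]; return max(cs,key=cv2.contourArea)
                                                                                               ~~~^^^^^^^^^^^^^^^^^^^^^^^^
ValueError: max() iterable argument is empty
```

>>> step_arm --rows '[{"dx":-0.8,"dy":0,"dz":0,"turn":0,"hand":-1},{"dx":-0.8,"dy":0,"dz":0.5,"turn":0,"hand":-1},{"dx":0,"dy":0,"dz":1,"turn":0,"hand":-1},{"dx":0,"dy":0,"dz":0.7,"turn":0,"hand":-1},{"dx":0,"dy":0,"dz":0.2,"turn":0,"hand":-1}]'

```text
time_s: 10.68
tool_pos: [0.5602, -0.0479, 0.1196]
orientation: [-179.8, -0.0, 84.3]
ft_force: [0.2, 0.4, 0.7]
grip_width: 0.0001
finger_force: 0.0
```

```bash
python3 -c "
from h import *
go([.5656,-.0107,.118])
c=cam('side');cv2.imwrite('pics/s4.png',np.clip(cv2.resize(c['color'][130:330,180:440],None,fx=2.5,fy=2.5)*1.5,0,255).astype(np.uint8))"
```

```text
10.675 [ 0.5602 -0.0479  0.1196] [-1.7977e+02 -2.0000e-02  8.4340e+01] [0.2 0.4 0.7] 0.0001 units [1.5  0.07 0.07]
```

View pics/s4.png

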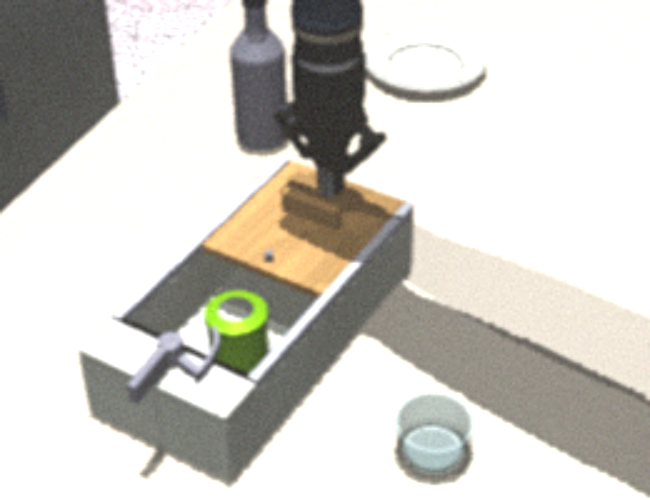

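The side crop shows the cup upright on the floor at (238,325), with the closed fingers just behind the handle at (330,185). I'll push the lid forward.

>>> step_arm --rows '[{"dx":0.5,"dy":0.02,"dz":0,"turn":0,"hand":-1},{"dx":0.4,"dy":0,"dz":0,"turn":0,"hand":-1},{"dx":0.6,"dy":0,"dz":0,"turn":0,"hand":-1},{"dx":0.8,"dy":0,"dz":0,"turn":0,"hand":-1},{"dx":0.8,"dy":0,"dz":0,"turn":0,"hand":-1}]'

```text
time_s: 11.35
tool_pos: [0.5706, 0.0306, 0.1228]
orientation: [179.9, 0.0, 84.4]
ft_force: [1.6, -1.6, 1.2]
grip_width: -0.0001
finger_force: 1.1
```

>>> step_arm --rows '[{"dx":0.8,"dy":0,"dz":0,"turn":0,"hand":-1},{"dx":0.7,"dy":0,"dz":0,"turn":0,"hand":-1},{"dx":0.5,"dy":0,"dz":0,"turn":0,"hand":-1},{"dx":0.2,"dy":0,"dz":0,"turn":0,"hand":-1},{"dx":0,"dy":0,"dz":0,"turn":0,"hand":-1}]'

```text
time_s: 11.98
tool_pos: [0.5747, 0.0846, 0.1216]
orientation: [-179.9, -0.1, 84.4]
ft_force: [0.2, -0.7, 0.9]
grip_width: 0.0
finger_force: 0.0
```

```bash
python3 -c "
from h import *
go([.5656,-.0107,.118])
c=cam('side');cv2.imwrite('pics/s5.png',np.clip(cv2.resize(c['color'][170:330,180:400],None,fx=3.5,fy=3.5)*1.5,0,255).astype(np.uint8))"
```

```text
11.975 [0.5747 0.0846 0.1216] [-1.7991e+02 -5.0000e-02  8.4370e+01] [ 0.2 -0.7  0.9] 0.0 units [-3.83  0.01  0.14]
```

View pics/s5.png

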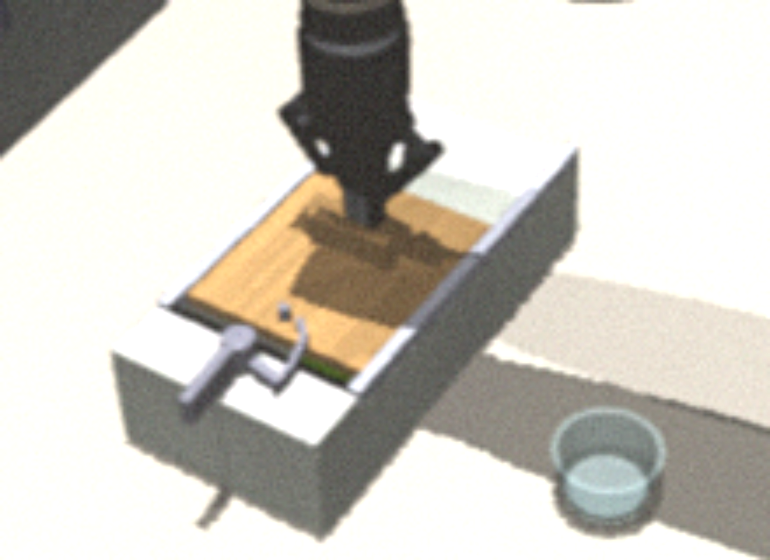

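The side crop shows the lid nearly closed. The pin at (285,312) is just inside the hook end at (300,330), with a small gap left at the block. I'll creep to the seal.

>>> step_arm --rows '[{"dx":0.15,"dy":0,"dz":0,"turn":0,"hand":-1},{"dx":0.15,"dy":0,"dz":0,"turn":0,"hand":-1},{"dx":0,"dy":0,"dz":0,"turn":0,"hand":-1}]'

```text
time_s: 12.4
tool_pos: [0.5757, 0.0915, 0.1217]
orientation: [-180.0, -0.0, 84.3]
ft_force: [-0.5, -0.9, -0.8]
grip_width: -0.0003
finger_force: 0.4
```

>>> step_arm --rows '[{"dx":0.1,"dy":0,"dz":0,"turn":0,"hand":-1},{"dx":0,"dy":0,"dz":0,"turn":0,"hand":-1}]'

```text
time_s: 12.65
tool_pos: [0.5761, 0.094, 0.1219]
orientation: [-180.0, -0.0, 84.3]
ft_force: [-0.0, -1.6, -1.0]
grip_width: 0.0
finger_force: 0.5
```

>>> step_arm --rows '[{"dx":0.1,"dy":0,"dz":0,"turn":0,"hand":-1},{"dx":0,"dy":0,"dz":0,"turn":0,"hand":-1}]'

```text
time_s: 12.9
tool_pos: [0.5765, 0.0966, 0.1221]
orientation: [180.0, -0.0, 84.4]
ft_force: [-0.6, -0.7, -1.0]
grip_width: -0.0003
finger_force: 0.4
```

>>> step_arm --rows '[{"dx":0.1,"dy":0,"dz":0,"turn":0,"hand":-1},{"dx":0,"dy":0,"dz":0,"turn":0,"hand":-1}]'

```text
time_s: 13.15
tool_pos: [0.5767, 0.0986, 0.1221]
orientation: [180.0, 0.0, 84.3]
ft_force: [-0.5, -1.9, -1.3]
grip_width: -0.0003
finger_force: 1.3
```

>>> step_arm --rows '[{"dx":0.08,"dy":0,"dz":0,"turn":0,"hand":-1},{"dx":0,"dy":0,"dz":0,"turn":0,"hand":-1}]'

```text
time_s: 13.4
tool_pos: [0.5769, 0.0997, 0.1221]
orientation: [180.0, 0.2, 84.3]
ft_force: [-1.0, -5.2, -0.1]
grip_width: -0.0001
finger_force: 2.5
```

>>> step_arm --rows '[{"dx":0.08,"dy":0,"dz":0,"turn":0,"hand":-1},{"dx":0,"dy":0,"dz":0,"turn":0,"hand":-1}]'

```text
time_s: 13.65
tool_pos: [0.577, 0.1009, 0.1222]
orientation: [-180.0, 0.3, 84.3]
ft_force: [-1.9, -6.7, 0.2]
grip_width: 0.0002
finger_force: 3.4
```

The seal is met: contact came at y≈0.099 and the force is now 6.7 N. I'll back off, rise, and go to the +x side of the cam fin.

>>> step_arm --rows '[{"dx":-0.5,"dy":0,"dz":0,"turn":0,"hand":-1},{"dx":0,"dy":0,"dz":-0.8,"turn":0,"hand":-1},{"dx":0,"dy":0.3,"dz":-0.8,"turn":0,"hand":-1},{"dx":0.5,"dy":0.5,"dz":0,"turn":0,"hand":-1},{"dx":1,"dy":0.5,"dz":0,"turn":0,"hand":-1}]'

```text
time_s: 14.28
tool_pos: [0.6133, 0.1246, 0.1634]
orientation: [179.8, -0.1, 84.3]
ft_force: [0.4, -0.7, 0.1]
grip_width: 0.0001
finger_force: 0.0
```

```bash
python3 - <<'E'
from h import *
bx=np.array([.9951,-.0986,0]);by=np.array([.0986,.9951,0]);p=np.array([.5903,.2305,.12])
go(p+.033*bx+.057*by)
c=cam('top');cv2.imwrite('pics/t6.png',np.clip(cv2.resize(c['color'][140:260,140:340],None,fx=4,fy=4,interpolation=cv2.INTER_CUBIC)*1.6,0,255).astype(np.uint8))
c=cam('side');cv2.imwrite('pics/s6.png',np.clip(cv2.resize(c['color'][170:330,180:400],None,fx=3.5,fy=3.5)*1.5,0,255).astype(np.uint8))
E
```

```text
14.275 [0.6133 0.1246 0.1634] [ 1.7985e+02 -1.5000e-01  8.4250e+01] [ 0.4 -0.7  0.1] 0.0001 units [ 6.4  -0.03  1.75]
```

View pics/s6.png

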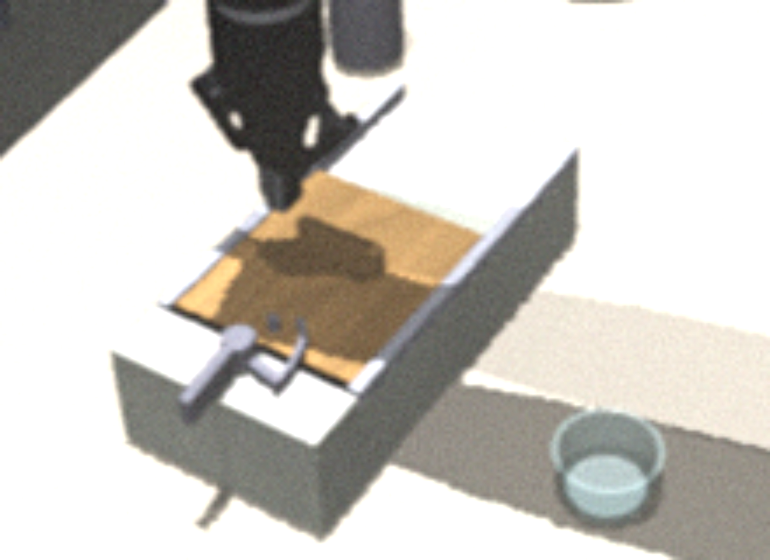

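The side crop shows the lid at the seal, with the pin (273,322) inside the hook's sweep. The lever points out at (205,395). I'll go on to the fin.

>>> step_arm --rows '[{"dx":1,"dy":0,"dz":0,"turn":0,"hand":-1},{"dx":1,"dy":0,"dz":0,"turn":0,"hand":-1},{"dx":1,"dy":0,"dz":0,"turn":0,"hand":-1},{"dx":1,"dy":0,"dz":0,"turn":0,"hand":-1},{"dx":1,"dy":0,"dz":0,"turn":0,"hand":-1}]'

```text
time_s: 15.0
tool_pos: [0.6244, 0.2503, 0.1622]
orientation: [180.0, -0.0, 84.3]
ft_force: [0.8, -0.5, -0.4]
grip_width: 0.0001
finger_force: 0.0
```

>>> step_arm --rows '[{"dx":1,"dy":0,"dz":0,"turn":0,"hand":-1},{"dx":0.4,"dy":0,"dz":0.4,"turn":0,"hand":-1},{"dx":0,"dy":0,"dz":0.8,"turn":0,"hand":-1},{"dx":0,"dy":0,"dz":0.4,"turn":0,"hand":-1},{"dx":0,"dy":0,"dz":0,"turn":0,"hand":-1}]'

```text
time_s: 15.62
tool_pos: [0.6267, 0.283, 0.1202]
orientation: [-179.8, 0.1, 84.3]
ft_force: [-0.3, -0.2, -0.7]
grip_width: 0.0001
finger_force: 0.0
```

```bash
python3 - <<'E'
from h import *
bx=np.array([.9951,-.0986,0]);by=np.array([.0986,.9951,0]);p=np.array([.5903,.2305,.12])
go(p+.033*bx+.057*by)
c=cam('side');cv2.imwrite('pics/s7.png',np.clip(cv2.resize(c['color'][170:330,180:400],None,fx=3.5,fy=3.5)*1.5,0,255).astype(np.uint8))
E
```

```text
15.625 [0.6267 0.283  0.1202] [-1.7982e+02  9.0000e-02  8.4310e+01] [-0.3 -0.2 -0.7] 0.0001 units [0.05 0.08 0.01]
```

View pics/s7.png

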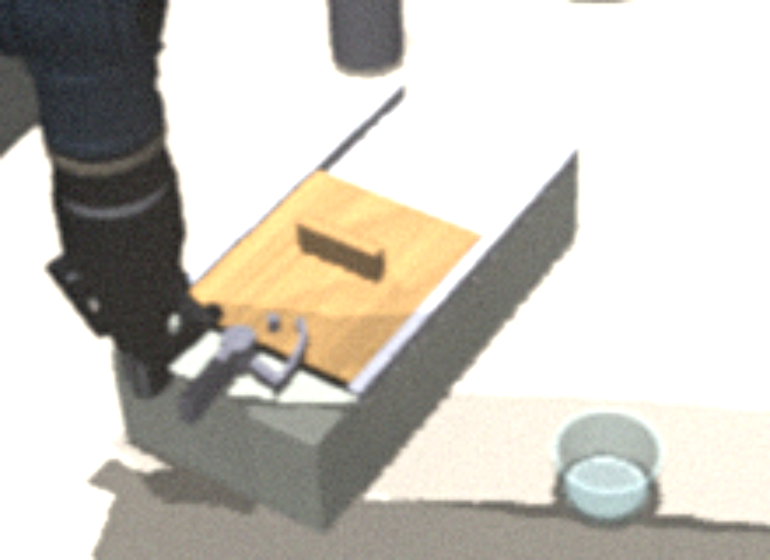

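The side crop shows the closed fingertips (150,385) on the +x side of the fin (205,390), with a clear gap. I'll sweep the arc, starting slowly.

>>> step_arm --rows '[{"dx":0,"dy":-0.4,"dz":0,"turn":0,"hand":-1},{"dx":0,"dy":-0.4,"dz":0,"turn":0,"hand":-1},{"dx":-0.04,"dy":-0.3,"dz":0,"turn":0,"hand":-1},{"dx":-0.04,"dy":-0.25,"dz":0,"turn":0,"hand":-1},{"dx":0,"dy":0,"dz":0,"turn":0,"hand":-1}]'

```text
time_s: 16.3
tool_pos: [0.5933, 0.2852, 0.1225]
orientation: [-180.0, -0.0, 84.4]
ft_force: [0.9, 0.5, 0.7]
grip_width: -0.0001
finger_force: 0.1
```

>>> step_arm --rows '[{"dx":-0.07,"dy":-0.17,"dz":0,"turn":0,"hand":-1},{"dx":-0.07,"dy":-0.17,"dz":0,"turn":0,"hand":-1},{"dx":-0.1,"dy":-0.15,"dz":0,"turn":0,"hand":-1},{"dx":-0.1,"dy":-0.15,"dz":0,"turn":0,"hand":-1},{"dx":0,"dy":0,"dz":0,"turn":0,"hand":-1}]'

```text
time_s: 16.92
tool_pos: [0.577, 0.2781, 0.1222]
orientation: [180.0, -0.0, 84.3]
ft_force: [1.0, 1.3, 0.5]
grip_width: 0.0001
finger_force: 1.0
```

```bash
python3 - <<'E'
from h import *
bx=np.array([.9951,-.0986,0]);by=np.array([.0986,.9951,0]);p=np.array([.5903,.2305,.12])
go(p+.0*bx+.0*by)
c=cam('side');cv2.imwrite('pics/s8.png',np.clip(cv2.resize(c['color'][170:330,180:400],None,fx=3.5,fy=3.5)*1.5,0,255).astype(np.uint8))
E
```

```text
16.925 [0.577  0.2781 0.1222] [ 1.7999e+02 -1.0000e-02  8.4330e+01] [1.  1.3 0.5] 0.0001 units [-1.84  0.72  0.09]
```

View pics/s8.png

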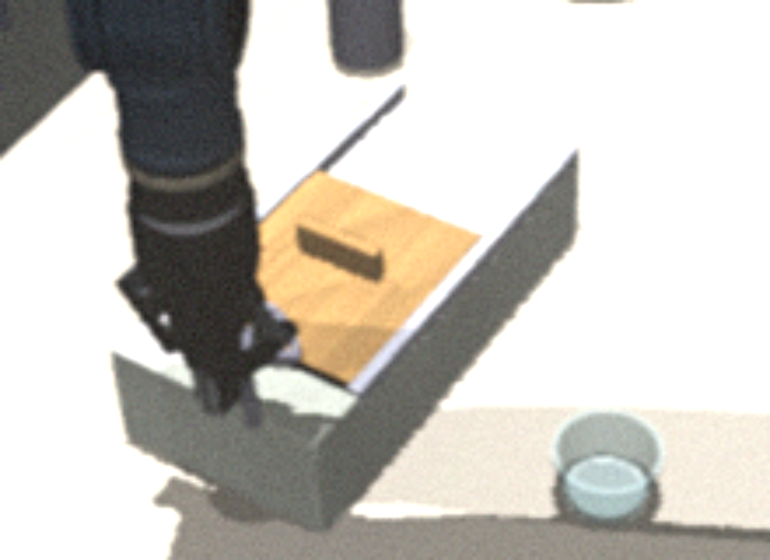

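The side crop shows the lever turning ahead of the fingers, with the fin tip at (250,420). I'll go on round the arc.

>>> step_arm --rows '[{"dx":-0.13,"dy":-0.13,"dz":0,"turn":0,"hand":-1},{"dx":-0.13,"dy":-0.13,"dz":0,"turn":0,"hand":-1},{"dx":-0.15,"dy":-0.1,"dz":0,"turn":0,"hand":-1},{"dx":-0.15,"dy":-0.1,"dz":0,"turn":0,"hand":-1},{"dx":0,"dy":0,"dz":0,"turn":0,"hand":-1}]'

```text
time_s: 17.6
tool_pos: [0.5666, 0.269, 0.1227]
orientation: [179.7, -0.5, 84.4]
ft_force: [7.1, 9.1, -2.4]
grip_width: -0.0002
finger_force: 5.8
```

>>> step_arm --rows '[{"dx":-0.17,"dy":-0.07,"dz":0,"turn":0,"hand":-1},{"dx":-0.17,"dy":-0.07,"dz":0,"turn":0,"hand":-1},{"dx":-0.15,"dy":-0.03,"dz":0,"turn":0,"hand":-1},{"dx":-0.1,"dy":-0.03,"dz":0,"turn":0,"hand":-1},{"dx":0,"dy":0,"dz":0,"turn":0,"hand":-1}]'

```text
time_s: 18.23
tool_pos: [0.558, 0.2541, 0.1225]
orientation: [180.0, -0.4, 84.4]
ft_force: [1.7, 6.8, 0.1]
grip_width: -0.0001
finger_force: 3.8
```

```bash
python3 - <<'E'
from h import *
go(np.array([.5903,.2305,.12]))
E
```

```text
18.225 [0.558  0.2541 0.1225] [179.99  -0.37  84.44] [1.7 6.8 0.1] -0.0001 units [-0.81  1.38  0.1 ]
```

>>> step_arm --rows '[{"dx":-0.1,"dy":0,"dz":0,"turn":0,"hand":-1},{"dx":0,"dy":0,"dz":0,"turn":0,"hand":-1}]'

```text
time_s: 18.48
tool_pos: [0.5573, 0.2517, 0.1225]
orientation: [-179.9, -0.4, 84.4]
ft_force: [0.8, 8.1, 1.7]
grip_width: -0.0002
finger_force: 3.8
```

>>> step_arm --rows '[{"dx":-0.1,"dy":0,"dz":0,"turn":0,"hand":-1},{"dx":0,"dy":0,"dz":0,"turn":0,"hand":-1}]'

```text
time_s: 18.73
tool_pos: [0.5569, 0.2497, 0.1225]
orientation: [-179.9, -0.4, 84.5]
ft_force: [1.0, 8.5, 0.1]
grip_width: -0.0
finger_force: 4.4
```

>>> step_arm --rows '[{"dx":-0.08,"dy":0,"dz":0,"turn":0,"hand":-1},{"dx":0,"dy":0,"dz":0,"turn":0,"hand":-1}]'

```text
time_s: 18.98
tool_pos: [0.5568, 0.2495, 0.1226]
orientation: [-179.9, -0.7, 84.5]
ft_force: [0.6, 13.0, 0.3]
grip_width: 0.0001
finger_force: 6.4
```

>>> step_arm --rows '[{"dx":-0.1,"dy":0,"dz":0,"turn":0,"hand":-1},{"dx":0,"dy":0,"dz":0,"turn":0,"hand":-1}]'

```text
time_s: 19.23
tool_pos: [0.5568, 0.2493, 0.1227]
orientation: [-179.9, -1.0, 84.6]
ft_force: [2.4, 18.0, -0.5]
grip_width: 0.0002
finger_force: 8.9
```

>>> step_arm --rows '[{"dx":0.6,"dy":0.1,"dz":0,"turn":0,"hand":-1},{"dx":0.2,"dy":0,"dz":-0.5,"turn":0,"hand":-1},{"dx":0,"dy":0,"dz":-1,"turn":0,"hand":-1},{"dx":-1,"dy":-0.5,"dz":-1,"turn":0,"hand":-1},{"dx":-1,"dy":-1,"dz":0,"turn":0,"hand":-1}]'

```text
time_s: 19.85
tool_pos: [0.5207, 0.2144, 0.188]
orientation: [179.7, -0.0, 84.3]
ft_force: [0.1, -0.4, 0.4]
grip_width: 0.0
finger_force: 0.0
```

>>> step_arm --rows '[{"dx":-1,"dy":-1,"dz":0,"turn":0,"hand":-1},{"dx":-1,"dy":-1,"dz":0,"turn":0,"hand":-1},{"dx":-1,"dy":-1,"dz":0,"turn":0,"hand":-1},{"dx":-1,"dy":-1,"dz":0,"turn":0,"hand":-1},{"dx":-1,"dy":-1,"dz":0,"turn":0,"hand":-1}]'

```text
time_s: 20.48
tool_pos: [0.3812, 0.1019, 0.1852]
orientation: [-180.0, 0.1, 84.3]
ft_force: [-0.4, -0.4, 0.2]
grip_width: -0.0004
finger_force: 0.0
```

>>> step_arm --rows '[{"dx":-1,"dy":-1,"dz":0,"turn":0,"hand":-1},{"dx":-1,"dy":-1,"dz":0,"turn":0,"hand":-1},{"dx":-1,"dy":0,"dz":0,"turn":0,"hand":-1},{"dx":-1,"dy":0,"dz":0,"turn":0,"hand":-1},{"dx":-1,"dy":0,"dz":0,"turn":0,"hand":-1}]'

```text
time_s: 21.1
tool_pos: [0.3196, -0.0174, 0.1853]
orientation: [-180.0, 0.1, 84.3]
ft_force: [0.4, -0.1, 0.1]
grip_width: -0.0003
finger_force: 0.0
```

```bash
python3 - <<'E'
from h import *
np.set_printoptions(precision=4,suppress=True)
s=manip.observe();print(s["time_s"],s["tool_pos"],s["ft_force"])
bx=np.array([.9951,-.0986,0]);by=np.array([.0986,.9951,0]);p=np.array([.5903,.2305,.0])
c=cam("top");h=hsv(c);cv2.imwrite("pics/t9.png",c["color"])
w=big((h[...,0]>8)&(h[...,0]<25)&(h[...,1]>90)&(h[...,2]>60))
b=cv2.boxPoints(cv2.minAreaRect(w));P=np.array([ray(c,q,.087) for q in b])-p
print("lid corners rel pivot box",np.c_[P@bx,P@by])
# sample brightness/bluish on fin ring r=40,58 at z=.113 vs angle
for r in(35,45,55):
    v=[]
    for a in range(0,106,5):
        t=np.radians(a);Q=p+r/1e3*(-np.sin(t)*bx+np.cos(t)*by)+[0,0,.113];u,vv=proj(c,Q).round().astype(int);v.append(int(c["color"][vv,u].mean()))
    print(r,v)
E
```

```text
21.1 [ 0.3196 -0.0174  0.1853] [ 0.4163 -0.124   0.0821]
lid corners rel pivot box [[-0.073  -0.015 ]
 [ 0.0748 -0.0087]
 [ 0.0733 -0.1848]
 [-0.0739 -0.1872]]
35 [120, 123, 122, 121, 124, 124, 122, 121, 121, 120, 125, 124, 124, 125, 125, 123, 103, 94, 116, 27, 17, 18]
45 [124, 122, 121, 123, 122, 123, 123, 122, 123, 121, 122, 112, 125, 125, 123, 124, 123, 92, 117, 54, 14, 35]
55 [123, 123, 123, 121, 121, 122, 121, 124, 121, 122, 123, 122, 124, 124, 125, 125, 126, 88, 121, 15, 28, 123]
```

The stop was reached firmly and the arm is clear. I'll check how far the lid moved against the earlier picture at the seal (s7), numerically.

```bash
python3 - <<'E'
from h import *
bx=np.array([.9951,-.0986,0]);by=np.array([.0986,.9951,0]);p=np.array([.5903,.2305,0])
c=cam('side')
im=np.clip(cv2.resize(c['color'][170:330,180:400],None,fx=3.5,fy=3.5)*1.5,0,255).astype(np.uint8);cv2.imwrite('pics/s9.png',im)
old=cv2.imread('pics/s7.png')
g=lambda i:cv2.GaussianBlur(i,(0,0),2)
def shift(x0,x1,y0,y1):
    r=cv2.matchTemplate(g(im),g(old)[y0:y1,x0:x1],cv2.TM_CCOEFF_NORMED);q=cv2.minMaxLoc(r);return (q[3][0]-x0)/3.5,(q[3][1]-y0)/3.5,round(q[1],3)
print("handle",shift(285,400,210,285),"ramekin",shift(540,680,400,530))
Q=p-.116*by+[0,0,.113]; print("expected px for 6mm",proj(c,Q+.006*by)-proj(c,Q))
h=hsv(c);m=(h[...,0]>30)&(h[...,0]<55)&(h[...,1]>120)&(h[...,2]>30);print("green px",m.sum())
E
```

```text
handle (-1.4285714285714286, 1.4285714285714286, 0.988) ramekin (0.2857142857142857, -0.8571428571428571, 0.758)
expected px for 6mm [-1.39034516  1.40448649]
green px 0
```

```bash
python3 -c "
from cell import manip
print(manip.job_done())"
```

```text
the job is handed in; nothing more can be done
None
```

The job is handed in, result not yet reported: the cup was upright in the box when last seen before the lid closed, the lid then moved the expected 6 mm onto the seal, the cam lever was pushed to its stop (about 1.5 rad), and the arm is clear of everything.

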